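# Fit the loupe and focus it four clicks

## Robot

A 6-joint arm with a two-finger parallel gripper is mounted at the origin on a cart in front of the work surface, level with it; the furniture and walls round the work are solid. World frame = base frame: x ahead of the robot, y to its left, z up, the work surface at z = 0. Lengths are in m, angles in rad, forces in N, time in s.
With the tool pointing down it reaches from about 0.35 to 0.725 m from the base axis. Payload 4.3 kg.
Tool frame: the origin (TCP) lies on the centre line of the jaws, within the pads' length; the fingertips stand 17 mm ahead of it and the grasp point (between the pads) lies 2 mm behind it; z points along the fingers, y is the line along which they close (so a half turn about z gives the same grasp; the last joint's range is limited). The gripper opens to 85 mm and grips with 20 to 120 N. Pads are 22 mm wide; open, the fingers measure 114 mm over their backs; the gripper's body (76 mm by 85 mm) begins 54 mm behind the grasp point. The pads swing forward as they close: fully open they stand 13 mm farther back than shut.
Start: joints at [-1.284, 0.377, 0.081, 1.274, 0, 1.46], TCP at [0.222, -0.53, 0.248] pointing down, gripper open.
Joint ranges: [-2.72, 2.72], [-0.84, 1.66], [-1.02, 1.22], [-1.77, 2.12], [-1.37, 1.28], [-3.14, 3.14]. Speed limits (rad/s): [2.57, 2.57, 3.14, 3.14, 3.14, 3.14].

## Interface

Orientations are given as a unit quaternion [x, y, z, w].
In Python, from workcell import status, cams, r gives the robot as it stands.
- The arm moves only by the tool send_rows, never from a script. Its argument "plan" is a list that holds one entry, the list of rows, each a list of 7 numbers: the shift along the tool's x, y, z in m, then the turn, a rotation vector about the tool's x, y, z in rad, then the finger opening in m, from 0 to 0.0854. A call has 1 to 12 rows; each row shifts and turns the commanded pose from where the row before left it, along the tool's axes as they then stand; what a row does not reach is not made up. A row lasts 1/8 s, in which the tool goes at most 62.5 mm and 10.7 degrees, less where a joint would pass 70% of its speed; a pose out of reach is approached as far as the arm can. A call is refused whole if a number of a shift passes 0.0625 or a number of a turn 0.188, either way. A call with a gripper value outside its range is refused whole. The fingers move at their own pace and stop on an object; "force" is the grip in N (left out, the last holds). Time passes only in rows, so rows that do not move let the fingers close. It gives the time, the measured TCP pose, the force, the opening and the grip force at its end, in the units of the state.
- status.state(): the state, without advancing time (a new reading comes with each control period).
- cams.get_image(name): name is "side" or "top" or "wrist"; returns (picture, depth): 384x512x3 uint8, blue, green, red; 384x512 float32, m along the optical axis (not along the pixel's ray), 0 where there is no reading.
- cams.camera_params(name): a dict with "intrinsics" (3x3 intrinsics, pixels), "world_from_camera" (4x4, takes a point from camera to world coordinates); the wrist camera has in their place "hand_eye" (4x4, takes a point from camera to tool coordinates, whose origin is the TCP and whose axes are the flange's). Camera axes: x right, y down, z forward; pixel columns grow to the right and rows downward; lengths in m; the calibration is good to about 2 mm. A picture is of the moment at which its call begins: read the wrist's pose just before it. camera_params takes no time and is no camera call.
- r.job_done(): hands the job in; it is judged then, once.
The state is a dict: "time": time; "joint_positions": joint angles; "dq": joint speeds; "tau": joint torques, N m; "tcp_pos": TCP position; "eef_rot": TCP orientation; "force": force on the tool from outside, world axes, zero at the start; "ft_torque": the same for the moment, N m; "gripper_width": opening from 0.0 (shut) to 1.0 (fully open); "finger_force": force on a finger pad.
Only numpy, scipy, OpenCV 4.12 (cv2) and the standard library are available. Lean on these libraries where they do the work, as an engineer would, in place of code of your own. Each camera call takes 0.05 s, during which the arm holds its last target. There are 200 camera calls.

## Task

Pick up the black loupe by its rim, set it flat in the ring of the grey inspection stand above the bracelet and let go of it. Only then take hold of the red knob of the focus lever and bring the lever round from its rest stop (counterclockwise seen from above) exactly four clicks, counting them by feel and never running on to a fifth; the lever springs back when released, so finish while still holding it at the fourth click. Leave everything else on the bench where it is.

Things in the scene. Friction and masses are not known exactly. Their poses are not given: they have to be found in the camera images.
- loupe: the black eye loupe, a short round cylinder 31 mm across and 19 mm high, about 20 to 45 g, loose on the bench; origin at the centre of its underside, z up. Grip it across its diameter by the upper rim, e.g. fingertips 8 mm above its underside.
- stand: fixed grey inspection stand; origin on the bench surface, z up, x away from the robot and y to its left at yaw 0. Base plate 170 (x) x 240 (y) x 12 mm centred at (10, -10) mm. A 16 mm steel column, 90 mm high, at (60, 65) mm carries the loupe ring over a silver bracelet lying on the base; a green drum of 110 mm, 31 mm high, at (35, -50) mm carries the focus lever.
- seat (a point): centre of the loupe ring's inner ledge, where the loupe's underside rests: (0, 65, 54) mm in the stand's frame with the lever at rest. Bare aluminium ring, outer diameter 52 mm, recess 37 mm across and 5 mm deep down to the ledge (round a 22 mm hole). It rises 4 mm with every click of the lever.
- focus_lever: steel lever arm on a brass toothed sector; origin on the pivot axis at bench height, axes along the stand's at rest, turning about z. Clicks are 0.2 rad (17 mm at the knob) apart: notches at 0.2, 0.4 ... 1.2 rad from rest, crests half way between. Pips of 5 mm on the drum, 50 mm from the pivot, mark the arm's places: white for rest, then brass for each notch.
- lever_knob (a point): centre of the top of the upright red knob on the focus lever, 78 mm above the bench; the knob is 18 mm across, 32 mm high, turns freely on its pin, and the arm's top is 46 mm above the bench. It circles the pivot at 85 mm radius. At rest it is at (-48, -33, 78) mm in the stand's frame; working the lever (counterclockwise from above) moves it first towards the stand's -y, the robot's right.
- lever_pivot (a point): a point on the vertical axis of the focus lever, at (35, -50, 78) mm in the stand's frame. A return spring pulls the lever back with 7 to 8 N at the knob. Leaving each notch (rest too) takes 11 to 14 N; then resistance drops at once to about 8 N, dwindles to 5 to 6.5 N and climbs sharply as the next notch is reached (the click). Let go, the lever springs back to rest from any notch.
- tweezers: steel tweezers 131 mm long lying behind the work, a bystander
- wood_doming_block: small wooden block with a hollow, 55x55x40 mm, a bystander
- mug_1: grey mug 82 mm across, 91 mm high, a bystander
- chasing_hammer: small hammer with a wooden handle, 228 mm long, lying behind the stand, a bystander
- bench_block: steel block 62x62x19 mm, a bystander

How it is judged:
On the way:
1. the loupe sits flat in the ring, released, with the lever still at rest (horizontal distance between loupe and seat below 0.006 m and z of loupe in the frame of seat between -0.003 and 0.0025 m and angle between loupe's own z axis and vertical below 0.12 rad and contact force between loupe and the fingers below 0.1 N and y of lever_knob in the frame of stand above -0.039 m), for 0.2 s.
At the end, for the whole second after the job is handed in: the loupe sits flat in the ring (within 6 mm of its centre, underside on the ledge within 3 mm, tilt under 7 degrees), untouched, and the fingers hold the lever in its fourth notch (within about 5 degrees, less than half a click) with at least 1 N (horizontal distance between loupe and seat below 0.006 m and z of loupe in the frame of seat between -0.003 and 0.0025 m and angle between loupe's own z axis and vertical below 0.12 rad and contact force between loupe and the arm below 0.1 N and y of lever_knob in the frame of stand between -0.1035 and -0.0925 m and contact force between the fingers and focus_lever above 1 N); the arm keeps its last pose, push and grip.
It fails at once if the lever is run on past the crest to a fifth click (y of lever_knob in the frame of stand below -0.1069 m).
It fails at once if a bystander is pushed more than 3 cm (distance of any of tweezers, wood_doming_block, mug_1, chasing_hammer, bench_block from where it was at the start of the episode above 0.03 m).
It also fails if it takes over 72 s, if anything falls off the work surface, if the arm or the gripper's body presses on something with over 40 N, if the wrist force passes 120 N, or if a joint passes its speed limit or range.

## Working session

There is one attempt and no reset: what is moved stays moved. The work goes in short steps, Python scripts to look and compute and a tool call to move; the robot and the scene stay as the last step left them, time stands still between calls to the robot, and variables do not carry over. Pictures are saved under pics/ and viewed, at most 10 in all, crops included, and the job is handed in when it is done.

Besides the shell and the picture viewer there is one more tool, called after "Request:" as a command line: name --argument value ..., lists and objects as JSON in quotes. send_rows: Moves the arm, as the interface text tells. Its arguments: {"type":"object","properties":{"plan":{"type":"array","items":{"type":"array","items":{"type":"array","items":{"type":"number"}}}},"force":{"type":"number"}},"required":["plan"]}

```bash
ls; mkdir -p pics
cat > h.py <<'E'
import numpy as np,cv2
from workcell import status,cams,r
from scipy.spatial.transform import Rotation as R
def T():
    s=status.state(); M=np.eye(4); M[:3,:3]=R.from_quat(s['eef_rot']).as_matrix(); M[:3,3]=s['tcp_pos']; return M
def cap(n):
    M=T(); im,d=cams.get_image(n); p=cams.camera_params(n)
    W=M@p['hand_eye'] if n=='wrist' else p['world_from_camera']
    return im,d,np.array(p['intrinsics']),np.array(W)
def pt(u,v,d,K,W,z=None):
    z=d if z is None else z
    return (W@np.r_[np.linalg.inv(K)@[u,v,1]*z,1])[:3]
def cloud(d,K,W):
    v,u=np.mgrid[:d.shape[0],:d.shape[1]]
    P=np.stack([(u-K[0,2])/K[0,0]*d,(v-K[1,2])/K[1,1]*d,d,np.ones_like(d)],-1)@W.T
    P[d==0]=np.nan
    return P[...,:3]
E
python3 - <<'E'
from h import *
s=status.state();print(s)
print(R.from_quat(s['eef_rot']).as_matrix().round(3))
for n in('top','side'):
    im,d,K,W=cap(n);print(n,K,W.round(3));np.savez(n,im=im,d=d,K=K,W=W);cv2.imwrite(f'pics/{n}0.png',cv2.resize(im,(800,600),interpolation=cv2.INTER_CUBIC))
E
```

```text
pics
{'time': 0.0, 'joint_positions': array([-1.28427506e+00,  3.78062353e-01,  7.96380229e-02,  1.27439532e+00,
        1.98429120e-05,  1.46048225e+00]), 'dq': array([-1.11775656e-03,  4.05780467e-04,  1.58037723e-03, -3.56841763e-04,
       -1.42417426e-03, -8.38816456e-05]), 'tau': array([-1.32965284e-03, -4.63602555e+01,  2.69877309e+01,  2.09074421e-02,
       -3.50026803e-04,  2.05309493e-05]), 'tcp_pos': array([ 0.2220674 , -0.52972221,  0.24736594]), 'eef_rot': array([ 9.80379211e-01,  1.97118185e-01, -7.91327950e-05, -1.00861080e-03]), 'force': array([-0.54262031, -0.39365636, -0.40378288]), 'ft_torque': array([ 0.00229773, -0.05023579,  0.03069568]), 'finger_force': 0.0, 'gripper_width': 1.0022483718392747}
[[ 0.922  0.387 -0.001]
 [ 0.387 -0.922  0.002]
 [ 0.    -0.002 -1.   ]]
top [[447.71101694   0.         260.78772678]
 [  0.         447.71101694 195.51962571]
 [  0.           0.           1.        ]] [[ 5.000e-03 -9.980e-01  5.600e-02  4.810e-01]
 [-1.000e+00 -5.000e-03 -1.000e-03 -8.700e-02]
 [ 1.000e-03 -5.600e-02 -9.980e-01  1.484e+00]
 [ 0.000e+00  0.000e+00  0.000e+00  1.000e+00]]
side [[401.50539491   0.         263.21084303]
 [  0.         401.50539491 196.97192017]
 [  0.           0.           1.        ]] [[ 0.919 -0.169  0.356  0.174]
 [-0.394 -0.436  0.81  -0.999]
 [ 0.018 -0.884 -0.467  0.622]
 [ 0.     0.     0.     1.   ]]
```

View pics/top0.png

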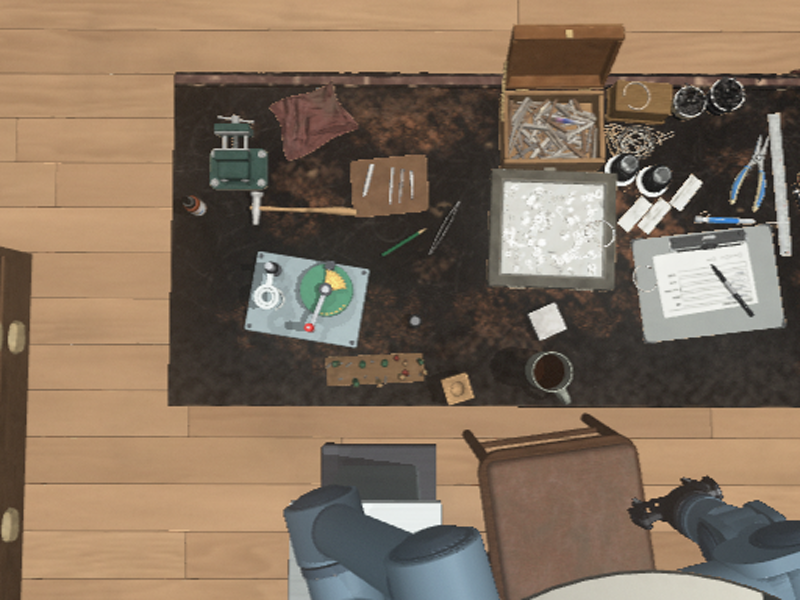

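View pics/side0.png

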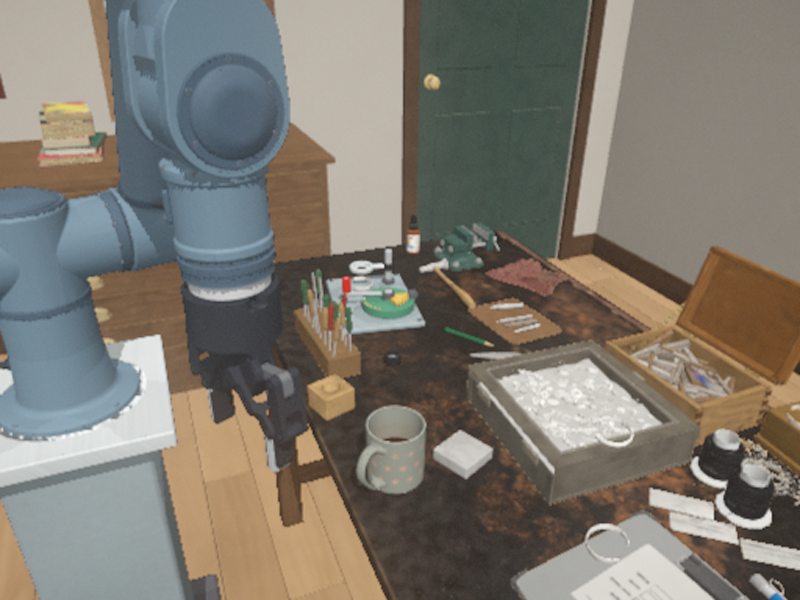

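The top view shows the loupe at (415,321), the stand's ring at (267,297), the knob at (309,328) and the pivot at (325,290). A rack of upright tools at (376,370) stands in front. In the side view the loupe is at (393,357).

Run:
```python
from h import *
f=np.load('top.npz');im,d,K,W=[f[k] for k in('im','d','K','W')]
P=cloud(d,K,W)
for n,(u,v) in dict(loupe=(415,321),ring=(267,297),col=(270,267),knob=(309,328),piv=(325,290),c1=(258,252),c2=(369,269),c3=(354,347),c4=(245,331)).items():
    u=int(u*.64);v=int(v*.64);print(n,P[v,u].round(3))
m=(P[...,2]>.008)&(P[...,0]>.3)&(P[...,0]<.62)&(abs(P[...,1])<.4)
nl,l,st,c=cv2.connectedComponentsWithStats(m.astype(np.uint8))
for i in range(1,nl):
    if st[i,4]>15:
        q=P[l==i];print(st[i],q.min(0).round(3),q.max(0).round(3),np.median(q,0).round(3))
x0=[int(v*.64) for v in(230,235,440,385)]
c=cv2.resize(im[x0[1]:x0[3],x0[0]:x0[2]],None,fx=5.9,fy=5.9,interpolation=cv2.INTER_CUBIC);print(c.shape,x0);cv2.imwrite('pics/c.png',c)
```

```text
loupe [ 0.532 -0.102  0.016]
ring [0.58  0.211 0.012]
col [0.638 0.19  0.087]
knob [0.516 0.112 0.075]
piv [0.594 0.081 0.05 ]
c1 [0.676 0.229 0.008]
c2 [ 0.642 -0.006 -0.002]
c3 [0.475 0.026 0.003]
c4 [ 0.511  0.258 -0.001]
[ 156  177   79   45 2546] [ 0.479 -0.     0.008] [0.62  0.256 0.082] [0.56  0.116 0.014]
[311 177  49   8 327] [ 0.598 -0.4    0.008] [ 0.62  -0.251  0.074] [ 0.61  -0.323  0.066]
[338 193  19  25 305] [ 0.494 -0.4    0.01 ] [ 0.572 -0.342  0.028] [ 0.533 -0.374  0.018]
[261 201   9   9  60] [ 0.519 -0.116  0.008] [ 0.545 -0.089  0.024] [ 0.532 -0.103  0.016]
[336 225  25  31 524] [ 0.375 -0.4    0.009] [ 0.468 -0.333  0.095] [ 0.428 -0.371  0.037]
[ 208  226   65   22 1180] [ 0.398 -0.123  0.012] [0.463 0.08  0.141] [ 0.431 -0.019  0.045]
[282 238  21  22 305] [ 0.358 -0.225  0.008] [ 0.425 -0.157  0.048] [ 0.393 -0.19   0.038]
[ 334  364  166   20 2195] [ 0.333 -0.304  1.064] [ 0.351 -0.155  1.084] [ 0.342 -0.228  1.073]
(566, 791, 3) [147, 150, 281, 246]
```

View pics/c.png

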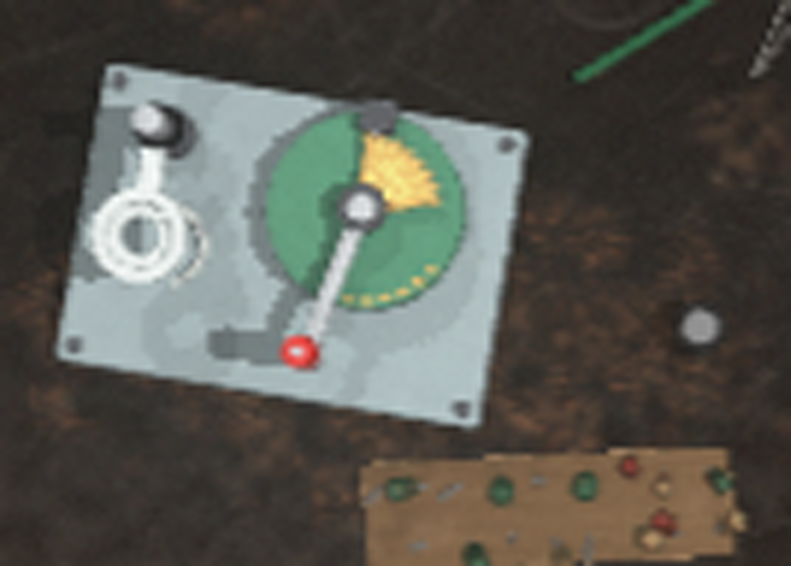

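The crop shows, in crop pixels, the ring centre at (140,236), column top (152,118), knob (299,350), pivot (362,206) and base corners (109,65), (527,130), (480,425), (57,357). The loupe is at (700,327).

Run:
```python
from h import *
from scipy.optimize import least_squares
f=np.load('top.npz');d,K,W=[f[k] for k in('d','K','W')]
C=np.array([[109,65],[527,130],[480,425],[57,357],[140,236],[152,120],[299,350]])
S=np.array([[95,110,12],[95,-130,12],[-75,-130,12],[-75,110,12],[0,65,59],[60,65,90],[-48,-33,78]])/1e3
o=C/5.9+[147,150]-.5*(1-1/5.9)
def ray(o,z):
    D=W[:3,:3]@np.linalg.inv(K)@[*o,1];return W[:3,3]+D*(z-W[2,3])/D[2]
B=np.array([ray(a,s[2])[:2] for a,s in zip(o,S)])
def g(p):
    c,s_=np.cos(p[2]),np.sin(p[2]);return (S[:,:2]@np.array([[c,s_],[-s_,c]])+p[:2]-B)
r_=least_squares(lambda p:g(p).ravel(),[.57,.13,0]);p=r_.x
print(p,(g(p)*1e3).round(1))
c,s_=np.cos(p[2]),np.sin(p[2])
for n,q in dict(seat=(0,65),knob=(-48,-33),piv=(35,-50)).items(): print(n,np.array([[c,-s_],[s_,c]])@np.array(q)/1e3+p[:2])
print('loupe',ray(np.array([700,327])/5.9+[147,150]-.42,.019))
```

```text
[ 0.5686654   0.13530243 -0.15367844] [[ 2.2  0.9]
 [ 0.9 -1.7]
 [-2.1 -0.5]
 [-2.   0.7]
 [ 0.6 -0.6]
 [ 0.4  1.8]
 [-0.1 -0.7]]
seat [0.57861522 0.19953639]
knob [0.51617964 0.11003891]
piv [0.5955992 0.0805341]
loupe [ 0.53163251 -0.10320253  0.019     ]
```

Request:
send_rows --plan '[[[0,0,0,0,0,-0.1,0.0854],[0.06,0,0,0,0,-0.18,0.0854],[0.06,0,0,0,0,-0.18,0.0854]]]'

```text
time: 0.48
tcp_pos: [0.3225, -0.4639, 0.2476]
eef_rot: [0.909, 0.417, 0.0, -0.0]
force: [0.0, -1.1, -0.5]
gripper_width: 1.001
finger_force: 0.0
```

Run:
```python
from h import *
s=status.state();print(s['joint_positions'],s['tcp_pos'],T().round(3));p=cams.camera_params('wrist');print(p['hand_eye'].round(3),p['intrinsics'])
```

```text
[-1.07574257e+00  3.57090778e-01  4.96361580e-02  1.26376080e+00
  2.76848416e-04  1.20530512e+00] [ 0.32249732 -0.46391869  0.24761451] [[ 0.652  0.758  0.     0.322]
 [ 0.758 -0.652  0.001 -0.464]
 [ 0.    -0.    -1.     0.248]
 [ 0.     0.     0.     1.   ]]
[[ 0.    -0.962 -0.272  0.069]
 [ 1.     0.001 -0.     0.   ]
 [ 0.    -0.272  0.962 -0.125]
 [ 0.     0.     0.     1.   ]] [[312.26689394   0.         256.95501942]
 [  0.         312.26689394 193.88643959]
 [  0.           0.           1.        ]]
```

Request:
send_rows --plan '[[[0,0,0,0,0,-0.14,0.06],[0.052,-0.0023,0.011,0,0,0,0.06],[0.052,-0.0023,0.011,0,0,0,0.06],[0.052,-0.0023,0.011,0,0,0,0.06],[0.052,-0.0023,0.011,0,0,0,0.06],[0.052,-0.0023,0.011,0,0,0,0.06],[0.052,-0.0023,0.011,0,0,0,0.06],[0.052,-0.0023,0.011,0,0,0,0.06],[0.052,-0.0023,0.011,0,0,0,0.06],[0,0,0,0,0,0,0.06],[0,0,0,0,0,0,0.06]]]'

```text
time: 1.85
tcp_pos: [0.5317, -0.1049, 0.1599]
eef_rot: [0.878, 0.478, -0.001, -0.0]
force: [0.3, -1.0, -0.1]
gripper_width: 0.703
finger_force: 0.0
```

Run:
```python
from h import *
im,d,K,W=cap('wrist');np.savez('w1',im=im,d=d,K=K,W=W,T=T());cv2.imwrite('pics/w1.png',im)
P=cloud(d,K,W);print(T().round(4),P[190,256])
```

```text
[[ 5.436e-01  8.393e-01 -5.000e-04  5.318e-01]
 [ 8.393e-01 -5.436e-01 -4.000e-04 -1.055e-01]
 [-6.000e-04 -3.000e-04 -1.000e+00  1.602e-01]
 [ 0.000e+00  0.000e+00  0.000e+00  1.000e+00]] [ 0.52809525 -0.10866043  0.01035925]
```

View pics/w1.png

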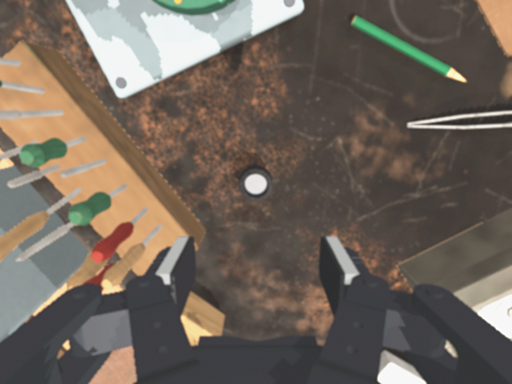

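The loupe is at about (256,183) in the wrist view, and the jaw tips are at (175,260) and (340,260). There is free space around the loupe.

Run:
```python
from h import *
f=np.load('w1.npz');d,K,W,M,im=[f[k] for k in('d','K','W','T','im')]
P=cloud(d,K,W);m=np.zeros(d.shape,bool);m[160:210,230:285]=P[160:210,230:285,2]>.005
print(m.sum(),np.nanmedian(P[150:160,230:280,2]))
q=P[m];print(q.min(0),q.max(0),(q.min(0)+q.max(0))/2,q.mean(0))
t=P[m&(P[...,2]>.015)];print(len(t),t.min(0),t.max(0),(t.min(0)+t.max(0))/2)
c=(q.min(0)+q.max(0))/2
print('tool',M[:3,:3].T@(c-M[:3,3]), M[:3,:3].T@(np.r_[t.mean(0)]-M[:3,3]))
# finger tips depth
for u,v in((175,260),(340,260),(183,245),(330,245)): print(M[:3,:3].T@(P[v,u]-M[:3,3]))
```

```text
958 -0.000715113656343358
[ 0.51575869 -0.11718792  0.00504487] [ 0.54616479 -0.08693683  0.02018784] [ 0.53096174 -0.10206237  0.01261635] [ 0.53123989 -0.10161964  0.01424405]
509 [ 0.51575869 -0.11718792  0.01500712] [ 0.54578811 -0.0872732   0.02018784] [ 0.5307734  -0.10223056  0.01759748]
tool [ 0.0025542  -0.0024986   0.14762804] [ 0.00285396 -0.00240636  0.14258392]
[ 0.0111957  -0.03241548 -0.0140859 ]
[ 0.01150178  0.03209968 -0.01441047]
[ 0.01181519 -0.0320697  -0.00173424]
[ 0.01212735  0.03090894 -0.00212627]
```

Request:
send_rows --plan '[[[0.0027,-0.0025,0.03,0,0,0,0.05],[0,0,0.04,0,0,0,0.05],[0,0,0.04,0,0,0,0.05],[0,0,0.015,0,0,0,0.05],[0,0,0.008,0,0,0,0.05],[0,0,0,0,0,0,0.05],[0,0,0,0,0,0,0.02],[0,0,0,0,0,0,0.02],[0,0,0,0,0,0,0.02],[0,0,0,0,0,0,0.02]]]' --force 30

```text
time: 3.15
tcp_pos: [0.5328, -0.1017, 0.0288]
eef_rot: [0.878, 0.478, 0.001, 0.001]
force: [-1.0, 0.0, 6.0]
gripper_width: 0.33
finger_force: 29.5
```

Run:
```python
from h import *
im,d,K,W=cap('wrist');M=T();cv2.imwrite('pics/w2.png',im);s=status.state();print(s['tcp_pos'],s['gripper_width'],s['finger_force'],s['force'])
P=(cloud(d,K,W)-M[:3,3])@M[:3,:3]
for v in range(200,300,8): print(v,P[v,[215,225,235,245,256,267,277,287]][:,2].round(3))
```

```text
[ 0.53280058 -0.10170941  0.02882341] 0.32131004066395286 29.508511946332874 [-9.83550643e-01  6.25298941e-03  7.47807840e+00]
200 [0.029 0.03  0.031 0.03  0.03  0.03  0.03  0.029]
208 [0.029 0.029 0.029 0.029 0.03  0.03  0.03  0.03 ]
216 [0.029 0.028 0.029 0.029 0.029 0.029 0.03  0.03 ]
224 [0.029 0.029 0.029 0.019 0.018 0.019 0.028 0.03 ]
232 [0.014 0.013 0.018 0.012 0.01  0.012 0.016 0.013]
240 [0.004 0.004 0.012 0.009 0.019 0.01  0.012 0.005]
248 [-0.005  0.001  0.01   0.019  0.018  0.018  0.011  0.005]
256 [-0.012  0.001  0.012  0.018  0.017  0.02   0.013  0.004]
264 [-0.018  0.     0.011  0.018  0.019  0.02   0.011  0.003]
272 [-0.02  -0.001  0.011  0.013  0.017  0.014  0.01   0.003]
280 [-0.021 -0.003  0.028  0.012  0.012  0.011  0.03   0.001]
288 [-0.023 -0.003  0.029  0.029  0.03   0.03   0.029  0.03 ]
296 [-0.024  0.028  0.029  0.03   0.031  0.03   0.028  0.029]
```

View pics/w2.png

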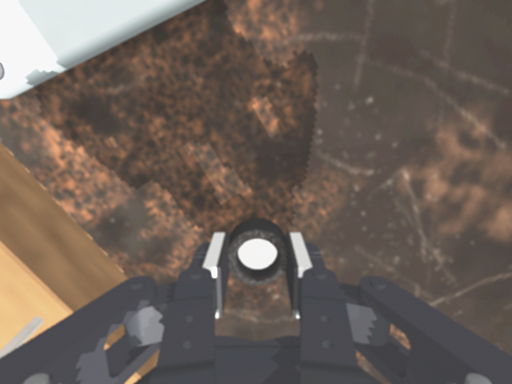

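The loupe is gripped, with its rim at about (257,252) between the pads. The upward force is the jaw swing pressing it on the bench.

Request:
send_rows --plan '[[[0,0,-0.02,0,0,0,0.02],[0,0,-0.055,0,0,0,0.02],[0,0,-0.055,0,0,0,0.02],[0.04,-0.01,-0.003,0,0,0,0.02],[0.05,-0.014,0,0,0,0,0.02],[0.052,-0.014,0,0,0,0,0.02],[0.052,-0.014,0,0,0,0,0.02],[0.052,-0.014,0,0,0,0,0.02],[0.052,-0.014,0,0,0,0,0.02]]]'

```text
time: 4.32
tcp_pos: [0.6266, 0.1943, 0.1607]
eef_rot: [0.878, 0.478, 0.0, 0.0]
force: [-0.2, -1.2, -1.3]
gripper_width: 0.326
finger_force: 29.7
```

Request:
send_rows --plan '[[[0,0,0,0,0,-0.18,0.02],[0,0,0,0,0,-0.18,0.02],[0,0,0,0,0,-0.18,0.02],[0,0,0,0,0,-0.18,0.02],[0,0,0,0,0,-0.18,0.02],[0,0,0,0,0,-0.18,0.02],[0,0,0,0,0,-0.18,0.02],[0,0,0,0,0,-0.18,0.02],[0,0,0,0,0,-0.18,0.02],[0,0,0,0,0,-0.18,0.02],[0,0,0,0,0,-0.18,0.02],[0,0,0,0,0,0,0.02]]]'

```text
time: 5.82
tcp_pos: [0.6261, 0.1926, 0.1604]
eef_rot: [0.083, 0.997, -0.0, 0.0]
force: [0.5, -0.1, 0.2]
gripper_width: 0.325
finger_force: 29.7
```

Run:
```python
from h import *
im,d,K,W=cap('wrist');M=T();np.savez('w3',im=im,d=d,K=K,W=W,T=M);cv2.imwrite('pics/w3.png',cv2.resize(im,(768,576),interpolation=cv2.INTER_CUBIC));print(M.round(4),status.state()['finger_force'])
```

```text
[[-9.860e-01  1.668e-01  1.000e-04  6.261e-01]
 [ 1.668e-01  9.860e-01 -0.000e+00  1.926e-01]
 [-1.000e-04  0.000e+00 -1.000e+00  1.604e-01]
 [ 0.000e+00  0.000e+00  0.000e+00  1.000e+00]] 29.711739322337962
```

View pics/w3.png

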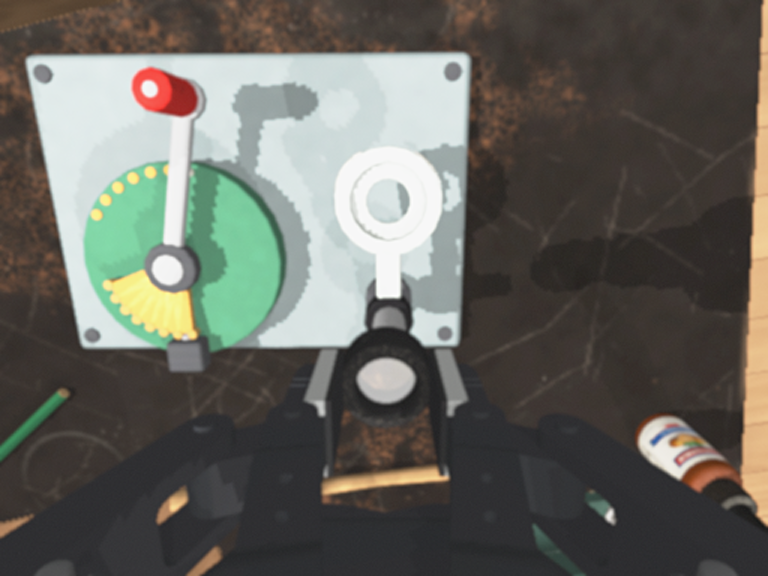

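Wrist view (in the 1.5x picture): the ring's outer circle is centred at (388,200), the knob top is at about (152,91), and the held loupe is at (386,378).

Run:
```python
from h import *
f=np.load('w3.npz');d,K,W,M=[f[k] for k in('d','K','W','T')]
P=cloud(d,K,W);Q=(P-M[:3,3])@M[:3,:3]
def ray(o,z):
    D=W[:3,:3]@np.linalg.inv(K)@[*o,1];return W[:3,3]+D*(z-W[2,3])/D[2]
for n,o,z in(('ring',(388,200.5),.059),('knob',(152,91),.078),('piv',(168,268),.055)):
    o=np.array(o)/1.5-.17;w=ray(o,z);print(n,w,(w-M[:3,3])@M[:3,:3],P[int(o[1]),int(o[0])])
# ring by depth
m=(abs(P[...,2]-.059)<.006)&(np.hypot(P[...,0]-.579,P[...,1]-.2)<.029);q=P[m];print('ring d',q.min(0),q.max(0),cv2.minEnclosingCircle((q[:,:2]*1e3).astype(np.float32)))
# knob top
m=(abs(P[...,2]-.078)<.004)&(np.hypot(P[...,0]-.516,P[...,1]-.11)<.03);q=P[m];print('knob d',len(q),q.min(0),q.max(0),cv2.minEnclosingCircle((q[:,:2]*1e3).astype(np.float32)))
# loupe rim
m=(abs(Q[...,0])<.03)&(abs(Q[...,1])<.0145)&(Q[...,2]>.006)&(Q[...,2]<.014)
q=Q[m];print('loupe',len(q),q.min(0),q.max(0))
q=q[abs(q[:,1])<.004];print(q.min(0),q.max(0))
for x in np.percentile(q[:,0],[1,5,50,95,99]): print(x)
m2=(abs(Q[...,0])<.03)&(abs(Q[...,1])<.002)&(Q[...,2]>.0)&(Q[...,2]<.035);q=Q[m2];print(q[::3].round(4))
```

```text
ring [0.57720288 0.20193628 0.059     ] [0.04982017 0.00106313 0.10140252] [0.58073246 0.20117602 0.0117256 ]
knob [0.51585811 0.11383636 0.078     ] [ 0.09560358 -0.09603684  0.08239591] [0.51538485 0.1134323  0.07710202]
piv [0.59225282 0.08701867 0.055     ] [ 0.01580802 -0.10973267  0.10540531] [0.59258655 0.08370386 0.04948675]
ring d [0.55216257 0.17574541 0.05300105] [0.60786973 0.22714383 0.06065335] ((579.9862670898438, 201.01878356933594), 28.053743362426758)
knob d 681 [0.50580479 0.10401855 0.07400373] [0.52319991 0.1219179  0.07976195] ((514.9010620117188, 112.80291748046875), 9.174662590026855)
loupe 1739 [-0.01640171 -0.01444813  0.00605573] [0.01353971 0.01445819 0.01398913]
[-0.01640171 -0.00398097  0.00910353] [0.01353971 0.00397947 0.01398913]
-0.01609318627198808
-0.015274033104023107
0.008752414422560636
0.013251637447315655
0.013461868255574317
[[ 0.0138 -0.0016  0.0265]
 [ 0.0139 -0.      0.0262]
 [ 0.0135  0.0015  0.0272]
 [ 0.0138 -0.0005  0.025 ]
 [ 0.0137  0.001   0.0252]
 [ 0.0136 -0.001   0.024 ]
 [ 0.0136  0.0005  0.0241]
 [ 0.0137 -0.0015  0.0224]
 [ 0.
[... 3993 characters left out ...]
-0.0121  0.      0.0126]
 [-0.0117  0.0015  0.0119]
 [-0.0121 -0.0015  0.0116]
 [-0.0117  0.      0.0109]
 [-0.0121  0.0015  0.0117]
 [-0.0125 -0.0015  0.0113]
 [-0.0127  0.      0.0117]
 [-0.012   0.0015  0.0105]
 [-0.0133 -0.0015  0.0118]
 [-0.0125  0.      0.0105]
 [-0.0127  0.0015  0.0107]
 [-0.0137 -0.0015  0.0115]
 [-0.0131  0.      0.0105]
 [-0.0127  0.0015  0.0099]
 [-0.0137 -0.0015  0.0105]
 [-0.0134  0.      0.0101]
 [-0.014   0.0015  0.011 ]
 [-0.014  -0.0015  0.0102]
 [-0.0148  0.      0.0115]
 [-0.0141  0.0015  0.0104]
 [-0.0157 -0.0015  0.012 ]
 [-0.0149  0.      0.0108]
 [-0.0156  0.0015  0.0119]
 [-0.0161 -0.0015  0.0118]
 [-0.0159  0.      0.0114]
 [-0.016   0.0015  0.0116]]
```

Request:
send_rows --plan '[[[0.025,0,0,0,0,0,0.02],[0.025,0,0.02,0,0,0,0.02],[0,0,0.03,0,0,0,0.02],[0,0,0.018,0,0,0,0.02],[0,0,0,0,0,0,0.02],[0,0,0.004,0,0,0,0.02],[0,0,0.002,0,0,0,0.02],[0,0,0.002,0,0,0,0.02],[0,0,0,0,0,0,0.02]]]'

```text
time: 7.0
tcp_pos: [0.577, 0.2006, 0.0844]
eef_rot: [0.082, 0.997, 0.0, 0.0]
force: [0.3, -1.5, -0.2]
gripper_width: 0.324
finger_force: 29.7
```

Run:
```python
from h import *
im,d,K,W=cap('wrist');M=T();np.savez('w4',im=im,d=d,K=K,W=W,T=M);cv2.imwrite('pics/w4.png',cv2.resize(im[130:380,100:412],None,fx=2.4,fy=2.4,interpolation=cv2.INTER_CUBIC));print(M.round(4),status.state()['force'])
```

```text
[[-9.864e-01  1.642e-01  2.000e-04  5.769e-01]
 [ 1.642e-01  9.864e-01 -0.000e+00  2.006e-01]
 [-2.000e-04 -0.000e+00 -1.000e+00  8.440e-02]
 [ 0.000e+00  0.000e+00  0.000e+00  1.000e+00]] [-0.66661862  0.16264534 -0.92245736]
```

View pics/w4.png

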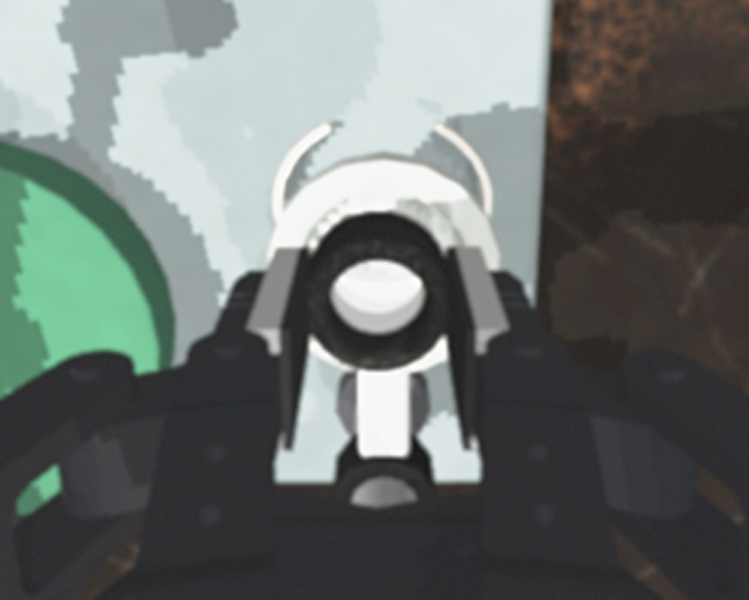

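The loupe is already inside the recess. The ring centre is at x≈384 in the picture and the loupe at about 379, so it needs about 1 mm more in +y.

Request:
send_rows --plan '[[[0,0.0008,0.0015,0,0,0,0.02],[0,0,0.0015,0,0,0,0.02],[0,0,0,0,0,0,0.02]]]'

```text
time: 7.42
tcp_pos: [0.5773, 0.2015, 0.0827]
eef_rot: [0.082, 0.997, 0.0, 0.001]
force: [-3.1, -0.6, 8.5]
gripper_width: 0.327
finger_force: 30.6
```

Request:
send_rows --plan '[[[0,0,-0.001,0,0,0,0.02],[0,0,0,0,0,0,0.034],[0,0,0,0,0,0,0.04],[0,0,0,0,0,0,0.046],[0,0,0,0,0,0,0.046],[0,0,0,0,0,0,0.046]]]'

```text
time: 8.18
tcp_pos: [0.577, 0.2014, 0.0822]
eef_rot: [0.082, 0.997, -0.0, -0.0]
force: [-0.3, -1.1, -0.2]
gripper_width: 0.539
finger_force: 0.0
```

Request:
send_rows --plan '[[[0,0,-0.01,0,0,0,0.046],[0,0,-0.03,0,0,0,0.046],[0,0,-0.04,0,0,0,0.046],[-0.03,0,0,0,0,0,0.046],[0,0,0,0,0,0,0.046]]]'

```text
time: 8.8
tcp_pos: [0.6088, 0.1963, 0.1637]
eef_rot: [0.083, 0.997, 0.0, 0.002]
force: [-1.2, -0.6, -0.1]
gripper_width: 0.536
finger_force: 0.0
```

Run:
```python
from h import *
im,d,K,W=cap('wrist');M=T();np.savez('w5',im=im,d=d,K=K,W=W,T=M);cv2.imwrite('pics/w5.png',cv2.resize(im,(768,576),interpolation=cv2.INTER_CUBIC));print(M.round(4),status.state()['force'])
P=cloud(d,K,W);m=(np.hypot(P[...,0]-.578,P[...,1]-.201)<.03)&(P[...,2]>.066)&(P[...,2]<.09);q=P[m];print(q.min(0),q.max(0),cv2.minEnclosingCircle((q[:,:2]*1e3).astype(np.float32)),np.percentile(q[:,2],[5,50,95]))
t=q[q[:,2]>.0695];A=np.c_[t[:,:2],np.ones(len(t))];print('tilt',np.linalg.lstsq(A,t[:,2],rcond=None)[0])
```

```text
[[-9.864e-01  1.646e-01  1.000e-03  6.073e-01]
 [ 1.646e-01  9.864e-01  2.000e-04  1.964e-01]
 [-9.000e-04  4.000e-04 -1.000e+00  1.629e-01]
 [ 0.000e+00  0.000e+00  0.000e+00  1.000e+00]] [-0.14368391 -0.24105625  0.4677568 ]
[0.56354424 0.18620462 0.06612677] [0.59322165 0.21591905 0.07414516] ((578.5818481445312, 200.96726989746094), 15.142648696899414) [0.06838854 0.07164611 0.07310421]
tilt [0.00221817 0.00104183 0.07025413]
```

View pics/w5.png

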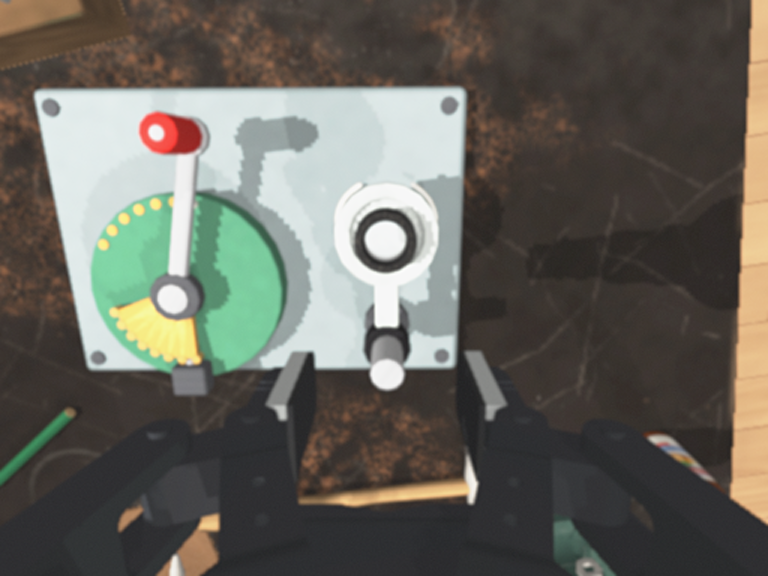

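The loupe is flat in the ring, seen at (386,240), with its tilt about 0 and its centre within 1 mm. The knob top is at (157,133) with the lever at rest. Next I move over the knob.

Request:
send_rows --plan '[[[0.019,-0.0246,0,0,0,0,0.046],[0.019,-0.0246,0,0,0,0,0.046],[0.019,-0.0246,0,0,0,0,0.046],[0.0192,-0.0245,0,0,0,0,0.046],[0,0,0.02,0,0,0,0.046],[0,0,0,0,0,0,0.046]]]'

```text
time: 9.6
tcp_pos: [0.5129, 0.1119, 0.1411]
eef_rot: [0.082, 0.997, -0.0, -0.002]
force: [0.0, 0.4, -0.7]
gripper_width: 0.535
finger_force: 0.0
```

Run:
```python
from h import *
im,d,K,W=cap('wrist');M=T();np.savez('w6',im=im,d=d,K=K,W=W,T=M);print(M.round(4))
P=cloud(d,K,W);Q=(P-M[:3,3])@M[:3,:3]
m=(P[...,2]>.071)&(P[...,2]<.084)&(abs(Q[...,0])<.025)&(abs(Q[...,1])<.021);q=Q[m];print(len(q),q.min(0),q.max(0),(q.min(0)+q.max(0))/2)
m&=(im[...,2]>150)&(im[...,1]<90);q=Q[m];t=q[q[:,2]<np.percentile(q[:,2],5)+.004];print(len(q),t.min(0),t.max(0),(t.min(0)+t.max(0))/2)
```

```text
[[-9.865e-01  1.638e-01 -2.300e-03  5.139e-01]
 [ 1.638e-01  9.865e-01 -2.000e-04  1.121e-01]
 [ 2.300e-03 -6.000e-04 -1.000e+00  1.419e-01]
 [ 0.000e+00  0.000e+00  0.000e+00  1.000e+00]]
577 [-0.00866291 -0.00818667  0.06271728] [0.00858794 0.009417   0.07086088] [-3.74847395e-05  6.15165081e-04  6.67890832e-02]
395 [-0.00803966 -0.00682242  0.06290509] [0.00858794 0.00872462 0.06736718] [0.00027414 0.0009511  0.06513614]
```

Request:
send_rows --plan '[[[0,0.0007,0.03,0,0,0,0.046],[0,0,0.03,0,0,0,0.046],[0,0,0.01,0,0,0,0.046],[0,0,0,0,0,0,0.046],[0,0,0,0,0,0,0.01],[0,0,0,0,0,0,0.01],[0,0,0,0,0,0,0.01],[0,0,0,0,0,0,0.01]]]' --force 60

```text
time: 10.65
tcp_pos: [0.5165, 0.1126, 0.0737]
eef_rot: [0.082, 0.997, -0.0, 0.001]
force: [-1.1, -0.0, 6.4]
gripper_width: 0.181
finger_force: 58.5
```

Run:
```python
from h import *
s=status.state();print(s);print(T().round(4))
```

```text
{'time': 10.65, 'joint_positions': array([ 9.49537963e-02,  4.04130548e-01, -3.57086995e-01,  8.06946421e-01,
       -5.46595256e-04,  2.59877485e-01]), 'dq': array([-1.10886790e-03, -6.96542877e-05, -3.74743253e-05, -8.24226871e-04,
        9.52491579e-04,  3.03857236e-04]), 'tau': array([ 4.11989624e-01, -4.04158473e+01,  2.15490264e+01, -5.33055682e-01,
        2.73610074e-01,  2.24761148e-03]), 'tcp_pos': array([0.51653915, 0.11262047, 0.07371321]), 'eef_rot': array([ 8.23687040e-02,  9.96601018e-01, -3.67194425e-05,  1.34375433e-03]), 'force': array([-1.13574309, -0.03761053,  6.35418166]), 'ft_torque': array([-0.20346214,  0.17800474,  0.05337503]), 'finger_force': 58.51428508758545, 'gripper_width': 0.18127548020394674}
[[-9.864e-01  1.642e-01  2.700e-03  5.165e-01]
 [ 1.642e-01  9.864e-01 -3.000e-04  1.126e-01]
 [-2.700e-03  1.000e-04 -1.000e+00  7.370e-02]
 [ 0.000e+00  0.000e+00  0.000e+00  1.000e+00]]
```

Request:
send_rows --plan '[[[0.0004,-0.0028,0,0,0,0,0.01],[0.0004,-0.0028,0,0,0,0,0.01],[0.0004,-0.0028,0,0,0,0,0.01]]]'

```text
time: 11.02
tcp_pos: [0.5155, 0.1092, 0.0739]
eef_rot: [0.081, 0.997, 0.006, 0.002]
force: [3.3, 15.8, 0.9]
gripper_width: 0.189
finger_force: 58.5
```

Request:
send_rows --plan '[[[0.0001,-0.0015,0,0,0,0,0.01],[0.0001,-0.0015,0,0,0,0,0.01]]]'

```text
time: 11.28
tcp_pos: [0.514, 0.1046, 0.0738]
eef_rot: [0.081, 0.997, 0.004, 0.002]
force: [-0.1, 7.6, 4.2]
gripper_width: 0.183
finger_force: 58.8
```

Request:
send_rows --plan '[[[0.0001,-0.002,0,0,0,0,0.01],[0.0001,-0.002,0,0,0,0,0.01],[0.0001,-0.002,0,0,0,0,0.01]]]'

```text
time: 11.65
tcp_pos: [0.5125, 0.0984, 0.0737]
eef_rot: [0.082, 0.997, 0.003, 0.002]
force: [-0.3, 7.0, 4.7]
gripper_width: 0.184
finger_force: 58.8
```

Request:
send_rows --plan '[[[0,-0.0015,0,0,0,0,0.01],[-0.0001,-0.0015,0,0,0,0,0.01]]]'

```text
time: 11.9
tcp_pos: [0.512, 0.0954, 0.0737]
eef_rot: [0.082, 0.997, 0.003, 0.001]
force: [-0.5, 8.1, 5.9]
gripper_width: 0.188
finger_force: 58.9
```

Request:
send_rows --plan '[[[-0.0001,-0.0015,0,0,0,0,0.01],[-0.0001,-0.0015,0,0,0,0,0.01]]]'

```text
time: 12.15
tcp_pos: [0.5118, 0.0937, 0.0738]
eef_rot: [0.081, 0.997, 0.005, 0.001]
force: [-0.0, 11.7, 5.2]
gripper_width: 0.183
finger_force: 58.9
```

Click 1 felt: the force rose from 7 to 11.7 N with little travel. Going on towards click 2.

Request:
send_rows --plan '[[[-0.0001,-0.0015,0,0,0,0,0.01],[-0.0001,-0.0015,0,0,0,0,0.01]]]'

```text
time: 12.4
tcp_pos: [0.5113, 0.0899, 0.0737]
eef_rot: [0.081, 0.997, 0.004, 0.001]
force: [0.3, 7.7, 6.5]
gripper_width: 0.186
finger_force: 59.0
```

Request:
send_rows --plan '[[[-0.0002,-0.002,0,0,0,0,0.01],[-0.0002,-0.002,0,0,0,0,0.01]]]'

```text
time: 12.65
tcp_pos: [0.511, 0.0857, 0.0737]
eef_rot: [0.081, 0.997, 0.003, 0.001]
force: [0.2, 8.3, 6.2]
gripper_width: 0.187
finger_force: 59.0
```

Request:
send_rows --plan '[[[-0.0003,-0.002,0,0,0,0,0.01],[-0.0003,-0.002,0,0,0,0,0.01]]]'

```text
time: 12.9
tcp_pos: [0.5109, 0.0814, 0.0737]
eef_rot: [0.082, 0.997, 0.003, 0.001]
force: [-0.6, 8.6, 5.6]
gripper_width: 0.188
finger_force: 59.0
```

Request:
send_rows --plan '[[[-0.0003,-0.0015,0,0,0,0,0.01],[-0.0003,-0.0015,0,0,0,0,0.01]]]'

```text
time: 13.15
tcp_pos: [0.5111, 0.0784, 0.0737]
eef_rot: [0.082, 0.997, 0.003, 0.001]
force: [-0.5, 7.5, 6.0]
gripper_width: 0.184
finger_force: 59.0
```

Request:
send_rows --plan '[[[-0.0003,-0.0015,0,0,0,0,0.01],[-0.0003,-0.0015,0,0,0,0,0.01]]]'

```text
time: 13.4
tcp_pos: [0.5111, 0.0766, 0.0737]
eef_rot: [0.081, 0.997, 0.005, 0.001]
force: [-0.7, 12.7, 6.1]
gripper_width: 0.184
finger_force: 59.0
```

Click 2 felt (12.7 N at y=0.0766). On to click 3.

Request:
send_rows --plan '[[[-0.0004,-0.0015,0,0,0,0,0.01],[-0.0004,-0.0015,0,0,0,0,0.01]]]'

```text
time: 13.65
tcp_pos: [0.5115, 0.0726, 0.0737]
eef_rot: [0.081, 0.997, 0.004, 0.001]
force: [0.7, 8.2, 5.5]
gripper_width: 0.184
finger_force: 59.1
```

Request:
send_rows --plan '[[[-0.0006,-0.002,0,0,0,0,0.01],[-0.0006,-0.002,0,0,0,0,0.01]]]'

```text
time: 13.9
tcp_pos: [0.512, 0.0683, 0.0737]
eef_rot: [0.081, 0.997, 0.004, 0.001]
force: [-1.0, 7.9, 4.7]
gripper_width: 0.183
finger_force: 59.0
```

Request:
send_rows --plan '[[[-0.0006,-0.002,0,0,0,0,0.01],[-0.0006,-0.002,0,0,0,0,0.01]]]'

```text
time: 14.15
tcp_pos: [0.5128, 0.0641, 0.0737]
eef_rot: [0.082, 0.997, 0.003, 0.002]
force: [0.4, 8.6, 5.0]
gripper_width: 0.184
finger_force: 58.9
```

Request:
send_rows --plan '[[[-0.0006,-0.0015,0,0,0,0,0.01],[-0.0006,-0.0015,0,0,0,0,0.01]]]'

```text
time: 14.4
tcp_pos: [0.5135, 0.0612, 0.0737]
eef_rot: [0.081, 0.997, 0.004, 0.002]
force: [0.5, 10.1, 4.8]
gripper_width: 0.186
finger_force: 58.9
```

Request:
send_rows --plan '[[[-0.0006,-0.0014,0,0,0,0,0.01]]]'

```text
time: 14.52
tcp_pos: [0.5137, 0.0603, 0.0737]
eef_rot: [0.081, 0.997, 0.005, 0.001]
force: [-0.2, 12.1, 6.5]
gripper_width: 0.184
finger_force: 58.9
```

Request:
send_rows --plan '[[[-0.0006,-0.0014,0,0,0,0,0.01],[-0.0006,-0.0014,0,0,0,0,0.01]]]'

```text
time: 14.78
tcp_pos: [0.5143, 0.0581, 0.0737]
eef_rot: [0.081, 0.997, 0.005, 0.001]
force: [1.0, 9.9, 4.6]
gripper_width: 0.18
finger_force: 58.9
```

Click 3 was felt (12.1 N) and the lever has left that notch. Now I go carefully to click 4, expected at y≈0.045.

Request:
send_rows --plan '[[[-0.0009,-0.002,0,0,0,0,0.01],[-0.0009,-0.002,0,0,0,0,0.01]]]'

```text
time: 15.02
tcp_pos: [0.5161, 0.0528, 0.0737]
eef_rot: [0.081, 0.997, 0.004, 0.002]
force: [1.7, 10.5, 3.6]
gripper_width: 0.179
finger_force: 59.0
```

Request:
send_rows --plan '[[[-0.001,-0.0018,0,0,0,0,0.01],[-0.001,-0.0018,0,0,0,0,0.01]]]'

```text
time: 15.28
tcp_pos: [0.5176, 0.0488, 0.0737]
eef_rot: [0.081, 0.997, 0.004, 0.002]
force: [1.4, 9.5, 3.3]
gripper_width: 0.185
finger_force: 58.9
```

Request:
send_rows --plan '[[[-0.0008,-0.0013,0,0,0,0,0.01]]]'

```text
time: 15.4
tcp_pos: [0.5183, 0.0473, 0.0737]
eef_rot: [0.081, 0.997, 0.004, 0.002]
force: [1.6, 9.4, 3.1]
gripper_width: 0.183
finger_force: 58.9
```

Request:
send_rows --plan '[[[-0.0008,-0.0013,0,0,0,0,0.01]]]'

```text
time: 15.52
tcp_pos: [0.5189, 0.046, 0.0737]
eef_rot: [0.081, 0.997, 0.004, 0.002]
force: [2.5, 10.8, 2.3]
gripper_width: 0.189
finger_force: 58.9
```

Request:
send_rows --plan '[[[-0.0006,-0.0009,0,0,0,0,0.01]]]'

```text
time: 15.65
tcp_pos: [0.5192, 0.0453, 0.0737]
eef_rot: [0.081, 0.997, 0.004, 0.002]
force: [1.7, 10.4, 3.4]
gripper_width: 0.187
finger_force: 59.0
```

Request:
send_rows --plan '[[[0,0,0,0,0,0,0.01],[0,0,0,0,0,0,0.01]]]'

```text
time: 15.9
tcp_pos: [0.5192, 0.0454, 0.0737]
eef_rot: [0.081, 0.997, 0.004, 0.002]
force: [2.6, 10.6, 4.6]
gripper_width: 0.183
finger_force: 58.9
```

Run:
```python
from h import *
f=np.load('w5.npz')
im,d,K,W=cap('wrist');M=T();cv2.imwrite('pics/w7.png',cv2.resize(im,(768,576),interpolation=cv2.INTER_CUBIC));print(M.round(4),status.state()['force'])
b=M[:2,3]-[.5165,.1126];c,s=np.cos(-.154),np.sin(-.154);print('stand y knob',-.033+(-s*b[0]+c*b[1]),'x',-.048+c*b[0]+s*b[1])
```

```text
[[-0.9868  0.162   0.0048  0.5192]
 [ 0.162   0.9867  0.0084  0.0453]
 [-0.0034  0.0091 -1.      0.0737]
 [ 0.      0.      0.      1.    ]] [ 1.84796561 11.53321551  4.07471441]
stand y knob -0.09905815759091258 x -0.035045414647496796
```

View pics/w7.png

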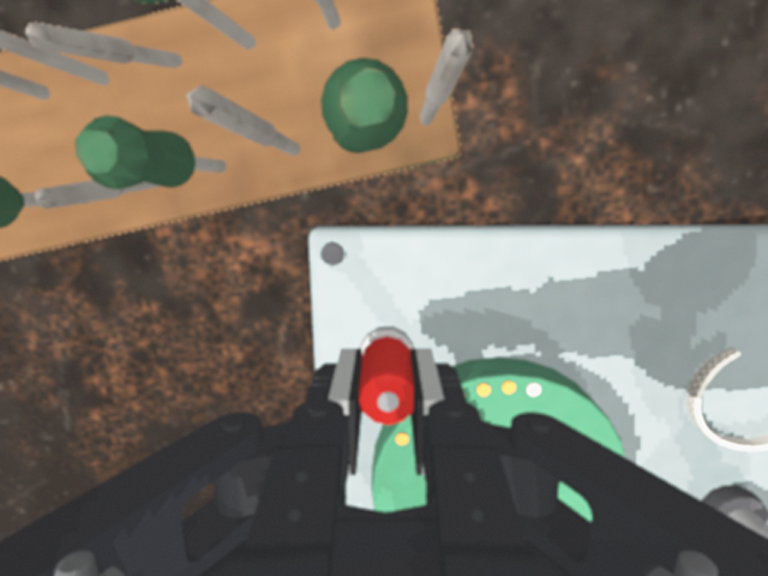

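The knob is held at (387,390) over the fourth pip; by TCP it is at stand y ≈ -99 mm. I'll check the loupe once from above, without viewing a picture.

Run:
```python
from h import *
im,d,K,W=cap('top');P=cloud(d,K,W)
m=(np.hypot(P[...,0]-.5785,P[...,1]-.2005)<.022)&(P[...,2]>.078)&(P[...,2]<.12);q=P[m];print(len(q),q.mean(0),q.min(0),q.max(0))
t=q[q[:,2]>.083];print('tilt',np.linalg.lstsq(np.c_[t[:,:2],np.ones(len(t))],t[:,2],rcond=None)[0][:2]);s=status.state();print(s['tcp_pos'],s['force'])
r.job_done() if len(q)>20 and abs(q[:,:2].mean(0)-[.5785,.2005]).max()<.004 else print('check')
```

```text
74 [0.57938694 0.20103344 0.08458329] [0.55962663 0.18684975 0.07805743] [0.59372156 0.21861975 0.09819371]
tilt [-0.010192   -0.05907355]
[0.51913809 0.04535612 0.07368351] [ 2.40085939 10.61251451  3.52643543]
the job is handed in; nothing more can be done
```

I set the loupe flat in the ring and released it, then brought the lever round to the fourth click and handed the job in still holding it there (knob at about -99 mm in the stand's y, target -97.7 mm); I haven't seen the judge's verdict.

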